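# Reset the stop screw of a jig and lock it with its jam nut

### The arm

A 7-joint arm with a two-finger parallel gripper is mounted at the origin on a cart in front of the work surface, level with it; the furniture and walls round the work are solid. World frame = base frame: x ahead of the robot, y to its left, z up, the work surface at z = 0. Lengths are in m, angles in rad, forces in N, time in s.
With the tool pointing down it reaches from about 0.4 to 0.875 m from the base axis. Payload 19.3 kg.
Tool frame: the origin (TCP) lies midway between the tips of the shut fingers; the grasp point (between the pads) lies 19 mm behind it (bot.tcp_to_grasp is the distance from the TCP to the grasp point, in m); z points along the fingers, y is the direction in which the jaws open and shut (so a half turn about z gives the same grasp; the last joint's range is limited). The gripper opens to 85 mm and grips with 20 to 120 N. Pads are 22 mm wide; open, the fingers measure 114 mm over their backs; the gripper's body (76 mm by 85 mm) begins 54 mm behind the grasp point. The pads swing forward as they close: fully open they stand 13 mm farther back than shut.
Start: joints at [1.202, 0.521, -0.036, 1.599, 0.021, 1.021, -0.113], TCP at [0.184, -0.597, 0.231] pointing down, gripper open.
Joint ranges: [-2.91, 2.91], [-0.3, 2.13], [-1.5, 1.42], [0.17, 2.43], [-1.26, 4.41], [0.16, 1.93], [-2.52, 2.52]. Speed limits (rad/s): [1.89, 1.89, 2.39, 2.39, 3.01, 3.01, 3.01].

### API

Orientations are given as [roll, pitch, yaw] about the fixed x, y, z axes, in that order (R = Rz(yaw) Ry(pitch) Rx(roll)).
In Python, from workcell import bot gives the robot as it stands. The module is installed in compiled form; this text tells all that it offers.
- The arm moves only by the tool drive_tool, never from a script. Its argument "series" is a list of rows, each a list of 5 numbers: the opening in per cent of the stroke, from 0 (shut) to 100 (fully open), then the shift along the world's x, y, z in m, then the turn about the world's z in rad. A call has 1 to 12 rows; each row shifts and turns the pose as measured when the row begins; what a row does not reach is not made up. A row lasts 1/10 s, in which the tool goes at most 50 mm and 8.59 degrees, less where a joint would pass 70% of its speed; a pose out of reach is approached as far as the arm can. A call with a gripper value outside its range is refused whole. The fingers move at their own pace and stop on an object; "newtons" is the grip in N (left out, the last holds). Time passes only in rows, so rows that do not move let the fingers close. It gives the time, the measured TCP pose, the force and the opening at its end, in the units of the state.
- bot.observe(): the state, without advancing time (a new reading comes with each control period).
- bot.grab_frame(name): name is "scene" or "top" or "wrist"; returns the picture (480x640x3 uint8, red, green, blue); there is no depth.
- bot.camera_info(name): a dict with "fx", "fy", "cx", "cy" (pixels), "cam_to_world" (4x4, takes a point from camera to world coordinates). Camera axes: x right, y down, z forward; pixel columns grow to the right and rows downward; lengths in m; the calibration is good to about 2 mm. A picture is of the moment at which its call begins: read the wrist's pose just before it. camera_info takes no time and is no camera call; for the wrist camera it gives the pose at the moment of the call.
- bot.job_done(): hands the job in, once; it reports no verdict.
Trained networks look in the newest picture that a camera, given by its name, has taken for a name from the list of things; names that differ only in an ending like _2 or _b are one class to them, and where a whole thing is asked for, a point or a joint stands for the part that bears it (a point fixed in the world has none). Each returns a list of dicts, best first, with "conf" (0 to 1); they miss things now and then, are a little off and sometimes report something else, mostly with a low value. They report only what shows in the picture. A call takes as long as a camera call.
- bot.masks_of(camera, target): "mask" (480x640 bool, what is visible of it) and "point" ([column, row] in pixels, amid what is visible of it).
The state is a dict: "clock": time; "qpos": joint angles; "qd": joint speeds; "joint_efforts": joint torques, N m; "position": TCP position; "tool_rot": TCP orientation; "force": force on the tool from outside, world axes, zero at the start; "moment": the same for the moment, N m; "grip_width": finger opening in m.
Only numpy, scipy, OpenCV 4.12 (cv2) and the standard library are available. Lean on these libraries where they do the work, as an engineer would, in place of code of your own. Each camera call takes 0.05 s, during which the arm holds its last target.

### The job

Slacken the big jam nut on the stop jig, screw the stop down until its rubber foot bears gently on the wooden setting piece under it, then tighten the jam nut firmly again (not brutally) so that the setting is locked. Do not crush the foot, leave the setting piece where it lies, and do not disturb the other things on the bench.

Things in the scene. Friction and masses are not known exactly. Their poses are not given: they have to be found in the camera images.
- stop_jig: jig fixed to the bench: plywood base 130x120x12 mm, two pillars at y +-42 mm, crossbar 36x108 mm (along y) with its top 74 mm over the worktop (cap screws on it to 79 mm), and in its middle a slit steel boss, 40 mm across, up to 97 mm. Origin: on the worktop, on the upright axis of screw and nut; z up. The screw passes through nut and boss
- nut_grip (a point): point on the axis inside the jam nut, 6 mm under its top, about 107 mm over the worktop at the start. The nut is the lower, big dark hexagon on the boss: 44 mm across flats, 16 mm thick, about 97 to 113 mm over the worktop. Its frame turns with it: two flats face its +-y, the others at 60 degree steps; z up. Clockwise from above tightens
- jam_nut: the jam nut's body (origin on its axis near worktop level). It sinks 2.8 mm a radian clockwise. Running friction 0.1 N m; from biting on, turned without push it needs 0.8 N m more a radian; a hand that sinks with it feels a push up, some 35 N a radian. It stays where left. It starts tight, 0.3 to 0.45 rad past biting, which is firm; 0.8 rad anticlockwise slackens it; 0.9 rad past biting is brutal
- screw_head (a point): point on the axis in the stop screw's head, 7 mm under its top. The head is the upper, slim bright hexagon: 24 mm across flats, 26 mm tall, 124 to 150 mm over the worktop at the start. Its frame turns with it: two flats face its +-y, the others at 60 degree steps; z up
- stop_screw: the stop screw's body with its foot (origin on its axis, at worktop level at the start). Clockwise from above it sinks 2.8 mm a radian (steep thread), so the hand that turns it must sink with it. With the nut slack it turns with 0.12 to 0.15 N m of friction and stays where left; with the nut tight it is clamped (0.3 N m and more)
- keyed_washer: square steel washer, 26 x 26 x 3 mm, hidden in the boss under the nut: it cannot turn, and the nut squeezes it on to a disc keyed to the screw by about 125 N a radian of nut past biting. Not to be seen or touched. Origin: centre of its underside
- setting_piece: oak offcut 90 x 32 x 32 mm lying loose on the jig's base under the crossbar, long side along the jig's x; origin at the centre of its underside; its top lies 44 mm over the worktop
- offcut: bystander: pine offcut lying flat, 120 x 45 x 25 mm; origin at the centre of its underside
- tape_measure: bystander: tape measure lying on its side, 64 x 89 x 33 mm; origin at the centre of its underside
- wedge: bystander: wooden wedge lying flat, 120 x 30 x 26 mm; origin at the centre of its underside
- foot_point (a point): nominal middle of the sole of the springy rubber foot (20 mm wide) on the screw's lower end under the crossbar. The true sole lies up to 1.3 mm higher or lower, 0.7 to 3.3 mm over the setting piece at the start. From touching on its force grows by 20 to 25 N a mm (60 N a radian of screw); a hand that sinks with the screw feels a quarter of it as push. About 13 N is gentle; over 45 N crushes it

How it is judged:
On the way, in this order (a step that is already met when the one before it is completed fails the run):
1. the jam nut is slack: the washer under it no longer squeezes the screw's disc (contact force between keyed_washer and stop_screw below 2 N), for 0.2 s.
2. with the nut still slack, the foot bears gently on the setting piece (4 to 25 N) (contact force between stop_screw and setting_piece between 4 and 25 N and contact force between keyed_washer and stop_screw below 2 N), for 0.2 s.
At the end, for the whole second after the job is handed in: the jam nut is firmly tight again (its washer squeezes the disc on the screw with more than 25 N, i.e. the nut is at least about 0.2 rad past biting), and the foot still bears on the setting piece with 4 to 25 N (contact force between keyed_washer and stop_screw above 25 N and contact force between stop_screw and setting_piece between 4 and 25 N); the robot touches nothing.
It fails at once if the foot is crushed: more than 45 N on the setting piece (contact force between stop_screw and setting_piece above 45 N).
It fails at once if the nut is tightened brutally: more than 110 N of squeeze (about 0.9 rad past biting) (contact force between keyed_washer and stop_screw above 110 N).
It fails at once if the setting piece is shifted by more than 10 mm (distance of setting_piece from where it was at the start of the episode above 0.01 m).
It fails at once if a bystander is moved by more than 30 mm (distance of any of offcut, tape_measure, wedge from where it was at the start of the episode above 0.03 m).
It also fails if it takes over 64 s, if anything falls off the work surface, if the arm or the gripper's body presses on something with over 40 N, if the wrist force passes 120 N, or if a joint passes its speed limit or range.

## Working session

There is one attempt and no reset: what is moved stays moved. The work goes in short steps, Python scripts to look and compute and a tool call to move; the robot and the scene stay as the last step left them, time stands still between calls to the robot, and variables do not carry over. Pictures are saved under pics/ and viewed, and the job is handed in when it is done.

Besides the shell and the picture viewer there is one more tool, called after "Emit:" as name([rows], argument=value, ...), one row to a line, values as JSON. drive_tool: Moves the arm, as the interface text tells. Its arguments: {"type":"object","properties":{"series":{"type":"array","items":{"type":"array","items":{"type":"number"}}},"newtons":{"type":"number"}},"required":["series"]}

```bash
mkdir -p pics
cat > h.py <<'E'
import numpy as np, cv2
from workcell import bot
def shot(n,f):
    im=bot.grab_frame(n); cv2.imwrite('pics/'+f,cv2.cvtColor(im,cv2.COLOR_RGB2BGR)); return im
def onplane(n,uv,z):
    c=bot.camera_info(n); T=np.array(c['cam_to_world'])
    d=T[:3,:3]@np.array([(uv[0]-c['cx'])/c['fx'],(uv[1]-c['cy'])/c['fy'],1]); o=T[:3,3]
    return o+d*(z-o[2])/d[2]
def proj(n,P):
    c=bot.camera_info(n); T=np.array(c['cam_to_world'])
    p=(np.asarray(P)-T[:3,3])@T[:3,:3]
    return np.stack([p[...,0]/p[...,2]*c['fx']+c['cx'],p[...,1]/p[...,2]*c['fy']+c['cy']],-1)
def st():
    o=bot.observe(); print('t',o['clock'],'p',np.round(o['position'],4),'r',np.round(o['tool_rot'],3),'F',np.round(o['force'],2),'M',np.round(o['moment'],3),'w',round(o['grip_width'],4)); return o
E
python3 - <<'E'
from h import *
st()
for n in ['scene','top']:
    shot(n,n+'0.png')
    T=np.array(bot.camera_info(n)['cam_to_world']); print(n,np.round(T,3).tolist(),bot.camera_info(n)['fx'])
    for t,z in [('nut_grip',.113),('screw_head',.15),('stop_jig',.07),('setting_piece',.044)]:
        for m in bot.masks_of(n,t)[:2]: print(n,t,round(m['conf'],2),m['point'],m['mask'].sum(),np.round(onplane(n,m['point'],z),4))
print(bot.observe().keys(), bot.tcp_to_grasp)
E
```

```text
t 0.0 p [ 0.1839 -0.597   0.2307] r [-3.14   0.     0.299] F [ 0.11 -0.13  0.28] M [ 0.028  0.005 -0.011] w 0.0857
scene [[-0.592, -0.308, 0.745, -0.104], [-0.806, 0.24, -0.541, 0.577], [-0.012, -0.921, -0.39, 0.483], [0.0, 0.0, 0.0, 1.0]] 577.7011282858617
scene nut_grip 0.89 [425.0, 230.1] 404 [ 0.5102 -0.0817  0.113 ]
scene nut_grip 0.16 [430.1, 274.5] 914 [0.3915 0.0296 0.113 ]
scene screw_head 0.77 [427.3, 213.7] 361 [ 0.4947 -0.068   0.15  ]
scene screw_head 0.42 [418.2, 265.0] 3852 [0.3704 0.0768 0.15  ]
scene stop_jig 0.94 [422.2, 265.8] 3887 [ 0.4785 -0.0465  0.07  ]
scene setting_piece 0.59 [429.4, 274.8] 880 [ 0.4839 -0.0708  0.044 ]
top [[0.02, -0.994, 0.108, 0.472], [-1.0, -0.018, 0.02, 0.089], [-0.018, -0.109, -0.994, 0.96], [0.0, 0.0, 0.0, 1.0]] 502.1703847987353
top nut_grip 0.59 [445.0, 255.0] 353 [ 0.5186 -0.0906  0.113 ]
top nut_grip 0.56 [251.6, 198.8] 1181 [0.6086 0.2387 0.113 ]
top screw_head 0.76 [450.0, 250.2] 255 [ 0.5244 -0.0907  0.15  ]
top stop_jig 0.69 [437.6, 254.9] 4000 [ 0.5209 -0.0867  0.07  ]
top setting_piece 0.65 [434.7, 268.7] 524 [ 0.4973 -0.0865  0.044 ]
dict_keys(['clock', 'qpos', 'qd', 'joint_efforts', 'position', 'tool_rot', 'force', 'moment', 'grip_width']) 0.0187
```

View pics/scene0.png

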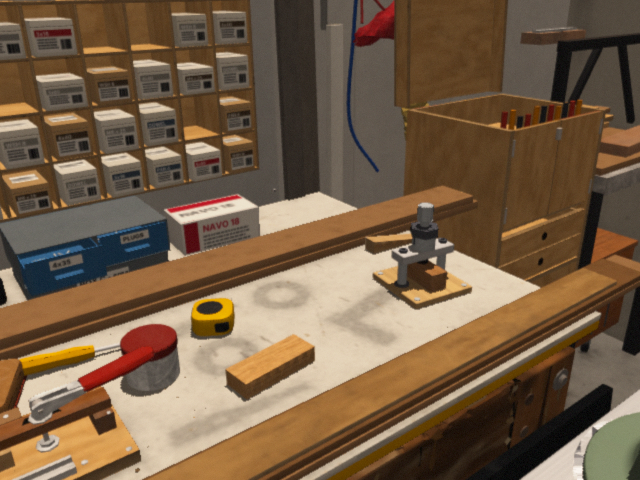

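View pics/top0.png

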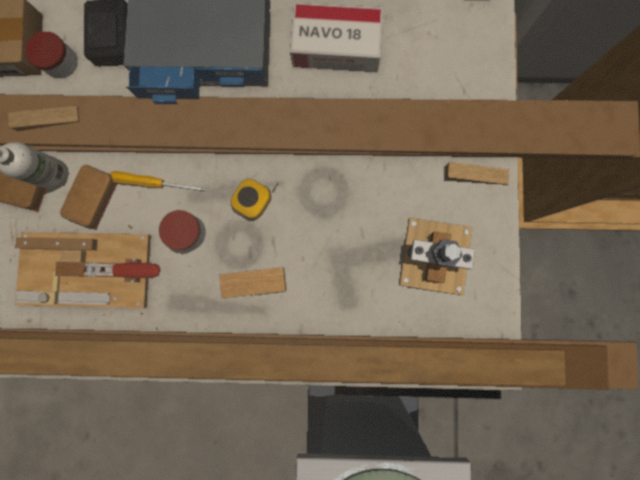

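Run:
```python
import cv2
a=cv2.imread('pics/top0.png')[205:305,395:495]; b=cv2.imread('pics/scene0.png')[190:310,370:490]
cv2.imwrite('pics/c0.png',cv2.hconcat([cv2.resize(a,(400,400),interpolation=2),cv2.resize(b,(400,400),interpolation=2)]))
```

```text
(no output)
```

View pics/c0.png

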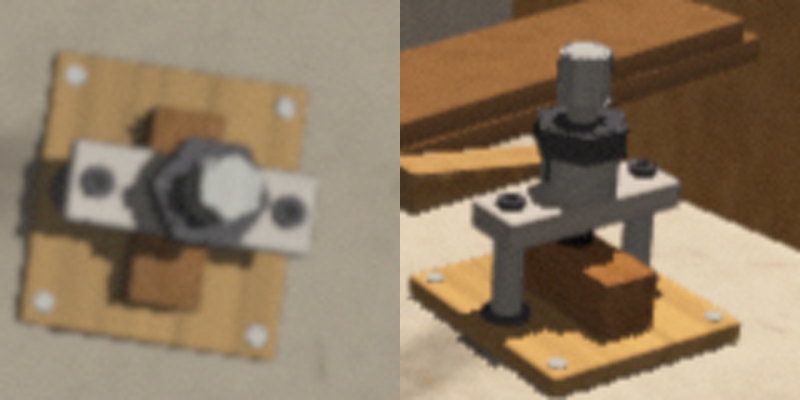

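Emit:
drive_tool([
  [100, 0.02, 0.03, 0.03, 0],
  [100, 0.025, 0.035, 0.02, 0],
  [100, 0.025, 0.04, 0, -0.05],
  [100, 0.025, 0.04, 0, -0.05],
  [100, 0.025, 0.04, 0, -0.05],
  [100, 0.025, 0.04, 0, -0.05],
  [100, 0.025, 0.04, 0, -0.05],
  [100, 0.025, 0.04, 0, -0.05],
  [100, 0.025, 0.04, 0, 0],
  [100, 0.025, 0.04, 0, 0],
  [100, 0.025, 0.04, 0, 0],
  [100, 0, 0, 0, 0],
], newtons=60)

```text
clock: 1.7
position: [0.4593, -0.1539, 0.284]
tool_rot: [3.14, -0.004, -0.017]
force: [-0.2, -1.3, -0.4]
grip_width: 0.085
```

Run:
```python
from h import *
o=st(); print(np.round(o['qpos'],3))
c=bot.camera_info('wrist'); print(np.round(c['cam_to_world'],3).tolist(),c['fx'])
print(proj('wrist',[0.523,-.09,.11]))
```

```text
t 1.7 p [ 0.4593 -0.1539  0.284 ] r [ 3.14  -0.004 -0.017] F [-0.22 -1.25 -0.37] M [-0.056 -0.033 -0.022] w 0.085
[ 0.392  0.242 -0.231  1.888  0.065  1.014 -1.455]
[[-0.017, -0.956, -0.293, 0.536], [-1.0, 0.017, 0.004, -0.156], [0.001, 0.293, -0.956, 0.426], [0.0, 0.0, 0.0, 1.0]] 337.66541824491054
[245.89995965 153.26712609]
```

Run:
```python
from h import *
im=shot('wrist','w1.png')
for t,z in [('nut_grip',.113),('screw_head',.15),('setting_piece',.044)]:
    for m in bot.masks_of('wrist',t)[:2]: print(t,round(m['conf'],2),m['point'],m['mask'].sum(),np.round(onplane('wrist',m['point'],z),4))
cv2.imwrite('pics/w1c.png',cv2.resize(cv2.cvtColor(im[70:250,140:380],cv2.COLOR_RGB2BGR),(800,600),interpolation=cv2.INTER_CUBIC))
```

```text
nut_grip 0.58 [261.4, 148.3] 1228 [ 0.5248 -0.1102  0.113 ]
nut_grip 0.48 [24.5, 197.7] 1877 [0.4855 0.1135 0.113 ]
screw_head 0.69 [246.1, 150.1] 932 [ 0.5243 -0.1054  0.15  ]
setting_piece 0.79 [271.5, 127.6] 1242 [ 0.5433 -0.1137  0.044 ]
setting_piece 0.17 [267.3, 143.5] 10722 [ 0.527 -0.108  0.044]
```

View pics/w1c.png

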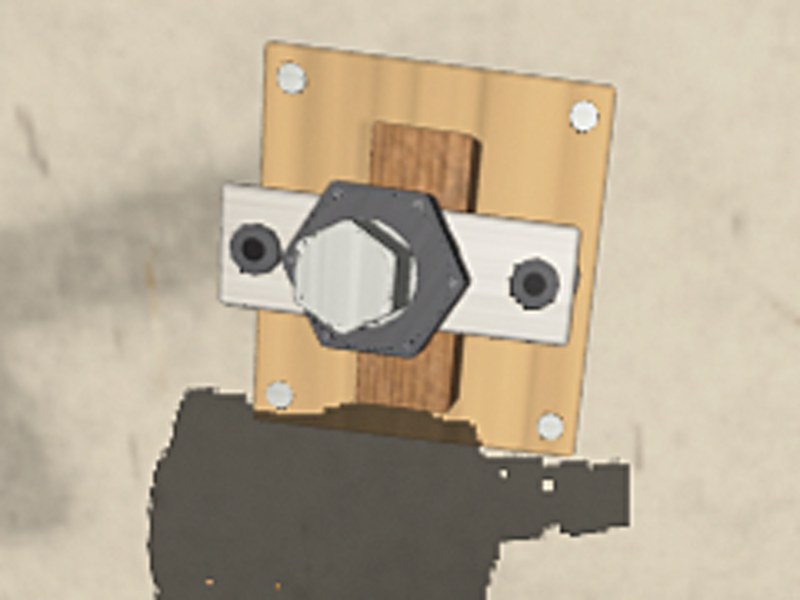

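Run:
```python
from h import *
P=lambda a,z:np.array([onplane('wrist',(u/3.3333+140,v/3.3333+70),z)[:2] for u,v in a])
from scipy.optimize import least_squares
def hexfit(pts,R):
    # corners at angles yaw + k*60
    def f(p):
        d=pts-p[:2]; a=np.arctan2(d[:,1],d[:,0])-p[2]; k=np.round(a/(np.pi/3))*np.pi/3+p[2]
        return (d-R*np.stack([np.cos(k),np.sin(k)],1)).ravel()
    best=min((least_squares(f,[*pts.mean(0),y]) for y in np.linspace(-.5,.5,7)),key=lambda r:r.cost)
    return best.x,np.sqrt(2*best.cost/len(pts))
nut=P([(338,182),(430,190),(470,280),(410,357),(320,345),(285,265)],.113)
print(hexfit(nut,.022/np.cos(np.pi/6)))
hd=P([(345,218),(395,245),(387,313),(345,333),(300,315),(297,252)],.15)
print(hexfit(hd,.012/np.cos(np.pi/6)))
for a,z in [([(291,77),(583,116),(550,427),(280,394)],.013),([(255,248),(533,284)],.079)]:
    q=P(a,z); print(q.mean(0), q[1]-q[0])
```

```text
(array([ 0.52171268, -0.10427399, -0.68143101]), np.float64(0.001361211566999115))
(array([ 0.52118821, -0.1037164 , -0.04507756]), np.float64(0.0015516301584816996))
[ 0.52154044 -0.1039206 ] [-0.01481111 -0.09833399]
[ 0.52177266 -0.10377278] [-0.01249603 -0.08188132]
```

Run:
```python
from h import *
for n in ['top','scene','wrist']:
    print(n,proj(n,[[.5216,-.104,.15],[.5216,-.104,.113],[.5216,-.09,.15],[.5216,-.09,.113]]).round(1).tolist())
```

```text
top [[458.3, 252.1], [453.0, 253.4], [449.6, 252.0], [444.7, 253.2]]
scene [[430.8, 204.4], [429.5, 225.0], [424.9, 206.2], [423.6, 226.9]]
wrist [[243.8, 153.4], [252.3, 151.4], [226.1, 153.9], [236.8, 151.9]]
```

Run:
```python
from h import *
st()
c1=bot.camera_info('wrist'); im=shot('wrist','w2.png');c2=bot.camera_info('wrist')
print(np.abs(np.array(c1['cam_to_world'])-c2['cam_to_world']).max()); st()
cv2.imwrite('pics/w2c.png',cv2.resize(cv2.cvtColor(im[70:250,140:380],cv2.COLOR_RGB2BGR),(800,600),interpolation=cv2.INTER_CUBIC))
```

```text
t 1.9 p [ 0.4561 -0.1603  0.2838] r [ 3.138e+00 -3.000e-03 -2.600e-02] F [-0.26  0.29  0.55] M [-0.008  0.019 -0.009] w 0.0854
0.0006837051835811188
t 1.95 p [ 0.456  -0.1606  0.2838] r [ 3.138e+00 -3.000e-03 -2.700e-02] F [-0.94  0.53 -0.74] M [ 0.036 -0.084 -0.005] w 0.0855
```

View pics/w2c.png

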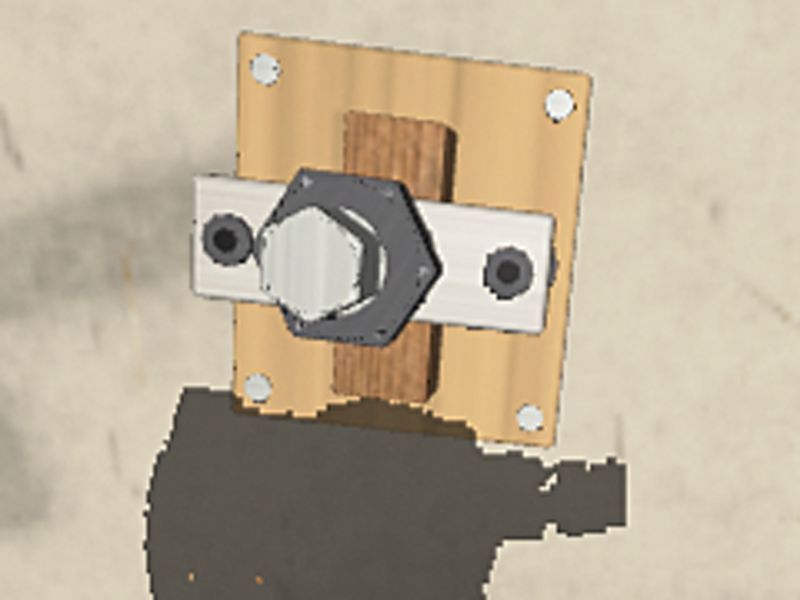

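```bash
cat >> h.py <<'E'
from scipy.optimize import least_squares
def hexfit(pts,R):
    def f(p):
        d=pts-p[:2]; a=np.arctan2(d[:,1],d[:,0])-p[2]; k=np.round(a/(np.pi/3))*np.pi/3+p[2]
        return (d-R*np.stack([np.cos(k),np.sin(k)],1)).ravel()
    b=min((least_squares(f,[*pts.mean(0),y]) for y in np.linspace(-.5,.5,7)),key=lambda r:r.cost)
    x=b.x; x[2]=(x[2]+np.pi/6)%(np.pi/3)-np.pi/6
    return x.round(4),np.sqrt(2*b.cost/len(pts)).round(5)   # x[2] mod 60deg == jaw yaw mod 60deg
RN=.022/np.cos(np.pi/6); RH=.012/np.cos(np.pi/6)
E
python3 - <<'E'
from h import *
P=lambda a,z:np.array([onplane('wrist',(u/3.3333+140,v/3.3333+70),z)[:2] for u,v in a])
print(hexfit(P([(308,170),(402,181),(441,270),(385,346),(298,334),(257,250)],.113),RN))
print(hexfit(P([(312,207),(362,235),(357,300),(312,323),(265,298),(265,237)],.15),RH))
for a,z in [([(265,69),(559,104),(530,417),(258,388)],.013),([(227,239),(508,271)],.079)]:
    q=P(a,z); print(q.mean(0), q[1]-q[0])
    d=q[1]-q[0]; print(np.arctan2(d[0],-d[1]))
st()
E
```

```text
(array([ 0.5248, -0.0976,  0.367 ]), np.float64(0.00095))
(array([ 0.5243, -0.0965, -0.0721]), np.float64(0.00106))
[ 0.52476669 -0.09630572] [-0.01357492 -0.09877254]
-0.13658052692786046
[ 0.52510048 -0.09642168] [-0.01136599 -0.08255899]
-0.13681111057743206
t 1.95 p [ 0.456  -0.1606  0.2838] r [ 3.138e+00 -3.000e-03 -2.700e-02] F [-0.94  0.53 -0.74] M [ 0.036 -0.084 -0.005] w 0.0855
```

Emit:
drive_tool([
  [100, 0.023, 0.022, 0, 0.13],
  [100, 0.023, 0.022, 0, 0.13],
  [100, 0.023, 0.02, 0, 0.13],
  [100, 0, 0, 0, 0],
  [100, 0, 0, 0, 0],
])

```text
clock: 2.45
position: [0.5248, -0.1016, 0.284]
tool_rot: [3.136, -0.002, 0.366]
force: [-0.1, 0.7, -0.7]
grip_width: 0.0854
```

Run:
```python
from h import *
o=st(); print(np.round(o['qpos'],3),np.round(o['qd'],3))
im=shot('wrist','w3.png')
```

```text
t 2.45 p [ 0.5248 -0.1016  0.284 ] r [ 3.136e+00 -2.000e-03  3.660e-01] F [-0.1   0.67 -0.72] M [ 0.013  0.047 -0.015] w 0.0854
[ 0.325  0.333 -0.319  1.766  0.123  1.058 -1.243] [-0.005  0.014 -0.006 -0.015 -0.002  0.001  0.027]
```

View pics/w3.png

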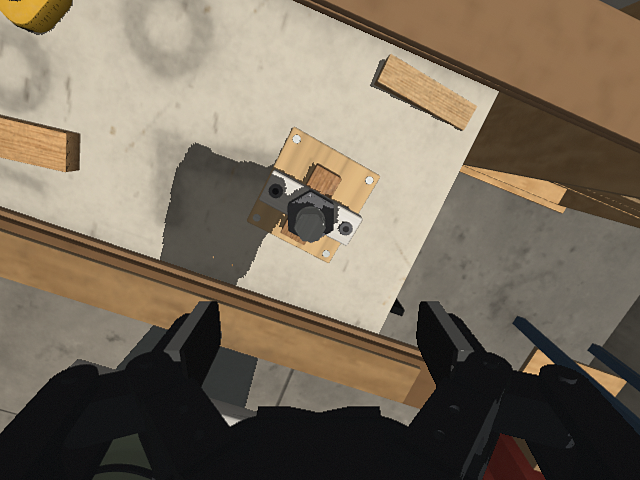

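Emit:
drive_tool([
  [100, 0, 0.005, -0.03, 0],
  [100, 0, 0, -0.035, 0],
  [100, 0, 0, -0.03, 0],
  [100, 0, 0, -0.02, 0],
  [100, 0, 0, 0, 0],
  [100, 0, 0, 0, 0],
])

```text
clock: 3.1
position: [0.5216, -0.1041, 0.1677]
tool_rot: [3.132, -0.003, 0.348]
force: [0.6, -1.1, 0.7]
grip_width: 0.0852
```

Run:
```python
from h import *
o=st()
im=shot('wrist','w4.png')
print(proj('wrist',[[.5248,-.0965,.15],[.5248,-.0965,.113]]))
cv2.imwrite('pics/w4c.png',cv2.resize(cv2.cvtColor(im[180:420,160:480],cv2.COLOR_RGB2BGR),(800,600),interpolation=cv2.INTER_CUBIC))
```

```text
t 3.1 p [ 0.5216 -0.1041  0.1677] r [ 3.132e+00 -3.000e-03  3.480e-01] F [ 0.56 -1.14  0.75] M [ 0.068 -0.038  0.001] w 0.0852
[[304.23561111 280.62155326]
 [306.05003462 256.33385941]]
```

View pics/w4c.png

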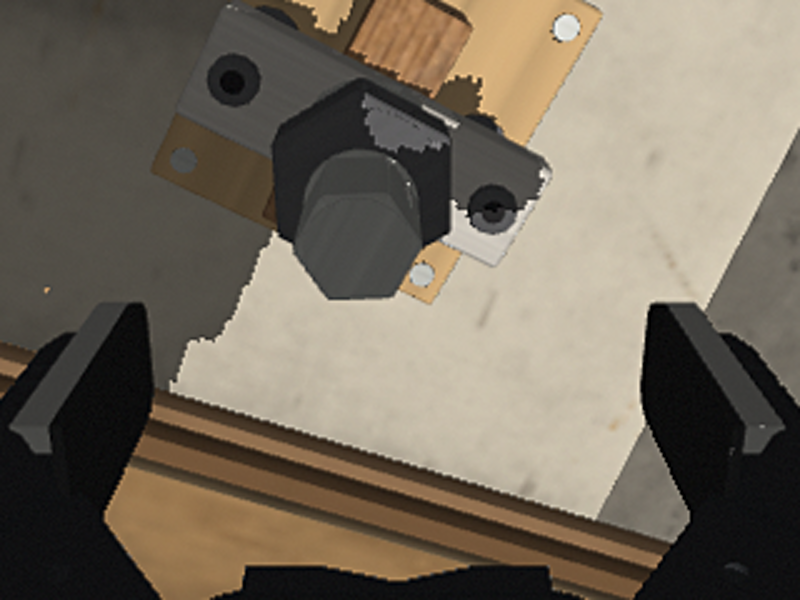

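Emit:
drive_tool([
  [100, 0.003, 0.008, 0, 0.02],
  [100, 0, 0, 0, 0],
])

```text
clock: 3.35
position: [0.5256, -0.0961, 0.17]
tool_rot: [3.13, -0.006, 0.369]
force: [1.0, -0.7, -0.0]
grip_width: 0.0854
```

```bash
python3 -c "
from h import *
st()"
```

```text
t 3.35 p [ 0.5256 -0.0961  0.17  ] r [ 3.13  -0.006  0.369] F [ 1.01 -0.7  -0.01] M [ 0.017  0.015 -0.003] w 0.0854
```

Emit:
drive_tool([
  [100, 0.001, 0.001, -0.022, 0.003],
  [100, 0.001, 0.001, -0.022, 0.003],
  [100, 0, 0.001, -0.02, 0.003],
  [100, 0, 0.001, -0.012, 0],
  [100, 0, 0, 0, 0],
])

```text
clock: 3.85
position: [0.5307, -0.0915, 0.0959]
tool_rot: [3.126, -0.013, 0.379]
force: [0.3, 0.6, 0.6]
grip_width: 0.0854
```

Emit:
drive_tool([
  [100, -0.005, -0.005, -0.007, -0.012],
  [100, 0, 0, 0, 0],
])

```text
clock: 4.05
position: [0.5259, -0.0969, 0.0897]
tool_rot: [3.125, -0.014, 0.366]
force: [0.9, -0.3, -0.9]
grip_width: 0.0856
```

Emit:
drive_tool([
  [30, 0, 0, -0.001, 0],
  [30, 0, 0, 0, 0],
  [30, 0, 0, 0, 0],
  [30, 0, 0, 0, 0],
  [30, 0, 0, 0, 0],
  [30, 0, 0, 0, 0],
], newtons=60)

```text
clock: 4.65
position: [0.5258, -0.0947, 0.0907]
tool_rot: [3.127, -0.016, 0.368]
force: [-0.7, 0.7, -4.4]
grip_width: 0.0424
```

```bash
python3 -c "
from h import *
st(); shot('wrist','w5.png'); shot('scene','s5.png'); st()"
```

```text
t 4.65 p [ 0.5258 -0.0947  0.0907] r [ 3.127 -0.016  0.368] F [-0.67  0.65 -4.4 ] M [-0.169 -0.177  0.053] w 0.0424
t 4.75 p [ 0.5258 -0.0947  0.0907] r [ 3.127 -0.016  0.368] F [-0.19 -0.01 -4.31] M [-0.216 -0.16   0.109] w 0.0424
```

View pics/w5.png

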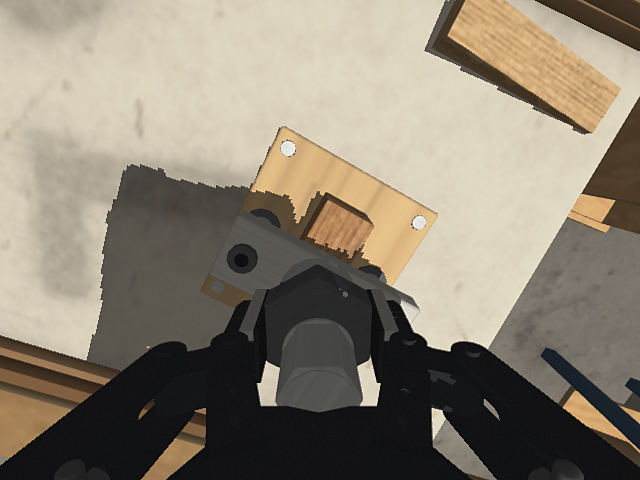

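Emit:
drive_tool([
  [30, 0, 0, 0.0003, 0.08],
  [30, 0, 0, 0.0003, 0.1],
  [30, 0, 0, 0.0003, 0.1],
  [30, 0, 0, 0.0003, 0.1],
  [30, 0, 0, 0, 0],
])

```text
clock: 5.25
position: [0.5256, -0.0939, 0.091]
tool_rot: [3.128, -0.016, 0.761]
force: [-0.7, 3.1, -2.3]
grip_width: 0.0427
```

```bash
python3 -c "
from h import *
st()"
```

```text
t 5.25 p [ 0.5256 -0.0939  0.091 ] r [ 3.128 -0.016  0.761] F [-0.69  3.05 -2.3 ] M [-0.166 -0.267  0.134] w 0.0427
```

Emit:
drive_tool([
  [30, 0, 0, 0.0005, 0.1],
  [30, 0, 0, 0.0005, 0.11],
  [30, 0, 0, 0.0005, 0.11],
  [30, 0, 0, 0.0005, 0.11],
  [30, 0, 0, 0, 0],
])

```text
clock: 5.75
position: [0.5251, -0.0933, 0.0922]
tool_rot: [3.13, -0.016, 1.19]
force: [-1.4, 2.1, -3.7]
grip_width: 0.0431
```

```bash
python3 -c "
from h import *
st(); im=shot('wrist','w6.png'); im2=shot('scene','s6.png')
b=cv2.imread('pics/s6.png')[150:310,350:510]
a=cv2.imread('pics/w6.png')
cv2.imwrite('pics/c6.png',cv2.hconcat([cv2.resize(a,(400,300)),cv2.resize(b,(400,300),interpolation=2)]))"
```

```text
t 5.75 p [ 0.5251 -0.0933  0.0922] r [ 3.13  -0.016  1.19 ] F [-1.37  2.09 -3.67] M [ 0.002 -0.629  0.067] w 0.0431
```

View pics/c6.png

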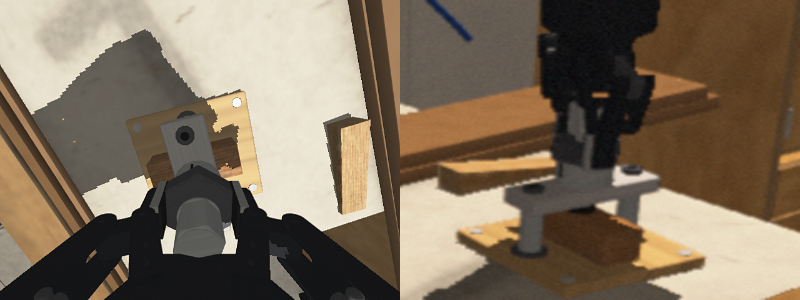

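Emit:
drive_tool([
  [100, 0, 0, 0, 0],
  [100, 0, 0, 0, 0],
  [100, 0, 0, 0.0, 0],
  [100, 0, 0, 0.03, -0.07],
  [100, 0, 0, 0.035, -0.07],
  [100, 0, 0, 0.02, -0.07],
  [100, 0, 0, 0, 0],
  [100, 0, 0, 0, 0],
])

```text
clock: 6.65
position: [0.5254, -0.0937, 0.1811]
tool_rot: [3.129, -0.016, 0.955]
force: [0.0, 0.1, 0.1]
grip_width: 0.0856
```

```bash
python3 -c "
from h import *
st(); im=shot('wrist','w7.png'); st()
print(proj('wrist',[[.525,-.0965,.15],[.525,-.0965,.1155]]))
cv2.imwrite('pics/w7c.png',cv2.resize(cv2.cvtColor(im[180:420,160:480],cv2.COLOR_RGB2BGR),(800,600),interpolation=cv2.INTER_CUBIC))"
```

```text
t 6.65 p [ 0.5254 -0.0937  0.1811] r [ 3.129 -0.016  0.955] F [0.   0.11 0.14] M [-0.004  0.069  0.001] w 0.0856
t 6.7 p [ 0.5254 -0.0936  0.181 ] r [ 3.129 -0.016  0.955] F [ 1.18 -0.62  0.33] M [ 0.027  0.031 -0.016] w 0.0854
[[317.73124204 283.99348446]
 [317.14719424 262.7413834 ]]
```

View pics/w7c.png

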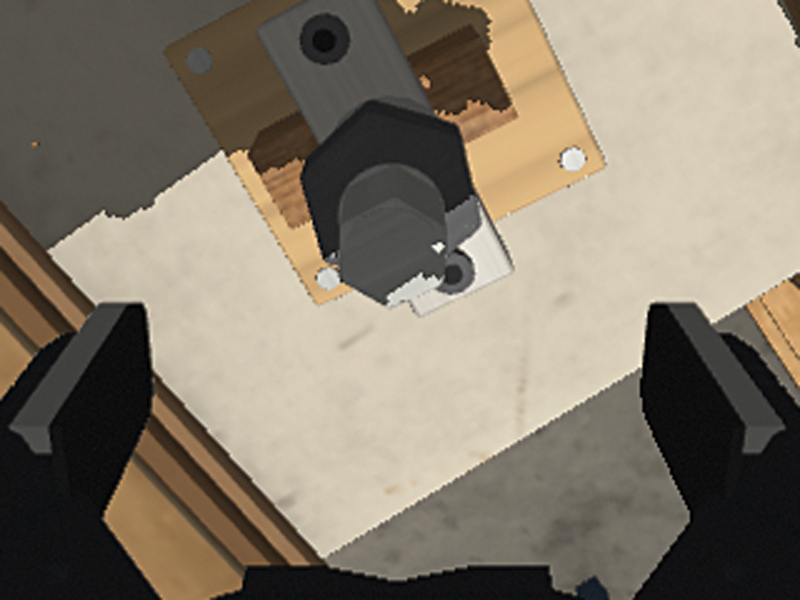

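Emit:
drive_tool([
  [100, -0.001, -0.003, -0.02, 0.015],
  [100, 0, 0, -0.022, 0],
  [100, 0, 0, -0.013, 0],
  [100, 0, 0, 0, 0],
])

```text
clock: 7.1
position: [0.5234, -0.0966, 0.1218]
tool_rot: [3.132, -0.015, 0.973]
force: [-0.2, 1.2, -0.7]
grip_width: 0.0856
```

Emit:
drive_tool([
  [10, 0.001, 0, 0.003, 0],
  [10, 0, 0, 0, 0],
  [10, 0, 0, 0, 0],
  [10, 0, 0, 0, 0],
  [10, 0, 0, 0, 0],
  [10, 0, 0, 0, 0],
  [10, 0, 0, 0, 0],
  [10, 0, 0, 0, 0],
], newtons=50)

```text
clock: 7.9
position: [0.5237, -0.0954, 0.1271]
tool_rot: [3.133, -0.015, 0.974]
force: [0.2, 0.9, -5.2]
grip_width: 0.023
```

```bash
python3 -c "
from h import *
st(); im=shot('wrist','w8.png'); st()"
```

```text
t 7.9 p [ 0.5237 -0.0954  0.1271] r [ 3.133 -0.015  0.974] F [ 0.21  0.92 -5.18] M [ 0.155 -0.197 -0.111] w 0.023
t 7.95 p [ 0.5238 -0.0954  0.1272] r [ 3.133 -0.015  0.974] F [-0.05  0.79 -5.42] M [ 0.182 -0.05  -0.065] w 0.0232
```

View pics/w8.png

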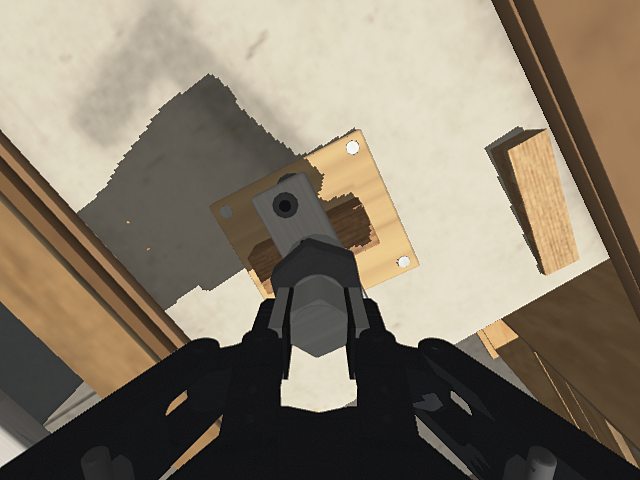

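Emit:
drive_tool([
  [10, 0, 0, -0.0003, -0.1],
  [10, 0, 0, -0.0003, -0.1],
  [10, 0, 0, 0, 0],
])

```text
clock: 8.25
position: [0.5237, -0.0953, 0.1265]
tool_rot: [3.133, -0.015, 0.768]
force: [-1.1, -0.4, -5.1]
grip_width: 0.0233
```

```bash
python3 -c "
from h import *
st()"
```

```text
t 8.25 p [ 0.5237 -0.0953  0.1265] r [ 3.133 -0.015  0.768] F [-1.14 -0.41 -5.08] M [ 0.125  0.271 -0.107] w 0.0233
```

Emit:
drive_tool([
  [10, 0, 0, -0.0003, -0.08],
  [10, 0, 0, 0, 0],
])

```text
clock: 8.45
position: [0.5237, -0.0953, 0.1263]
tool_rot: [3.133, -0.015, 0.692]
force: [-2.4, 0.7, -2.4]
grip_width: 0.023
```

```bash
python3 -c "
from h import *
st()"
```

```text
t 8.45 p [ 0.5237 -0.0953  0.1263] r [ 3.133 -0.015  0.692] F [-2.42  0.73 -2.38] M [ 0.135  0.311 -0.136] w 0.023
```

```bash
cat >> h.py <<'E'
def avg(n=6):
    R=[]
    for i in range(n):
        o=bot.observe(); R.append([*o['force'],*o['moment'],*o['position'],o['tool_rot'][2]]); bot.grab_frame('top')
    R=np.array(R); print('t',o['clock'],'F',R.mean(0)[:3].round(2),'M',R.mean(0)[3:6].round(3),'sd',R.std(0)[[2,5]].round(3),'p',R[-1,6:9].round(5),'yaw',R[-1,9].round(4))
E
python3 -c "
from h import *
avg()"
```

```text
t 8.7 F [-1.54  1.1  -1.89] M [ 0.214  0.304 -0.097] sd [0.527 0.03 ] p [ 0.5237  -0.09532  0.12629] yaw 0.6929
```

Emit:
drive_tool([
  [10, 0, 0, -0.0003, -0.08],
  [10, 0, 0, 0, 0],
])

```text
clock: 8.95
position: [0.5237, -0.0954, 0.126]
tool_rot: [3.133, -0.015, 0.613]
force: [-1.5, 0.3, -2.5]
grip_width: 0.0233
```

```bash
python3 -c "
from h import *
avg(5)"
```

```text
t 9.15 F [-1.87  1.16 -1.53] M [ 0.295  0.399 -0.117] sd [0.675 0.032] p [ 0.52374 -0.09541  0.12607] yaw 0.6152
```

Emit:
drive_tool([
  [10, 0, 0, -0.0002, -0.08],
  [10, 0, 0, 0, 0],
])

```text
clock: 9.4
position: [0.5237, -0.0954, 0.1258]
tool_rot: [3.134, -0.016, 0.535]
force: [-1.7, 2.2, -1.8]
grip_width: 0.0229
```

```bash
python3 -c "
from h import *
avg(5)"
```

```text
t 9.6 F [-2.12  2.27 -1.39] M [ 0.381  0.43  -0.129] sd [0.322 0.034] p [ 0.52369 -0.09538  0.12583] yaw 0.5378
```

Emit:
drive_tool([
  [10, 0, 0, -0.0002, -0.08],
  [10, 0, 0, 0, 0],
])

```text
clock: 9.85
position: [0.5237, -0.0954, 0.1256]
tool_rot: [3.134, -0.016, 0.458]
force: [-1.8, 2.1, -0.9]
grip_width: 0.0232
```

```bash
python3 -c "
from h import *
avg(6)"
```

```text
t 10.1 F [-2.39  2.3  -1.24] M [ 0.436  0.502 -0.113] sd [0.263 0.024] p [ 0.52368 -0.09539  0.12565] yaw 0.4599
```

Emit:
drive_tool([
  [10, 0, 0, -0.0002, -0.08],
  [10, 0, 0, 0, 0],
])

```text
clock: 10.35
position: [0.5237, -0.0953, 0.1255]
tool_rot: [3.134, -0.016, 0.38]
force: [-2.8, 1.6, -1.6]
grip_width: 0.023
```

```bash
python3 -c "
from h import *
avg(6)"
```

```text
t 10.6 F [-2.79  2.36 -0.06] M [ 0.515  0.556 -0.09 ] sd [1.027 0.015] p [ 0.52369 -0.09537  0.12548] yaw 0.3818
```

Emit:
drive_tool([
  [10, 0, 0, -0.0002, -0.06],
  [10, 0, 0, 0, 0],
])

```text
clock: 10.85
position: [0.5237, -0.0953, 0.1253]
tool_rot: [3.134, -0.016, 0.322]
force: [-3.1, 2.0, -0.6]
grip_width: 0.0229
```

```bash
python3 -c "
from h import *
avg(8)"
```

```text
t 11.2 F [-3.1   2.7   0.68] M [ 0.602  0.654 -0.073] sd [0.759 0.022] p [ 0.52372 -0.09536  0.12532] yaw 0.3229
```

Emit:
drive_tool([
  [10, 0, 0, -0.0002, -0.06],
  [10, 0, 0, 0, 0],
])

```text
clock: 11.45
position: [0.5237, -0.0953, 0.1252]
tool_rot: [3.134, -0.016, 0.262]
force: [-2.3, 3.0, 1.0]
grip_width: 0.0231
```

```bash
python3 -c "
from h import *
avg(8)"
```

```text
t 11.8 F [-3.07  3.07  1.8 ] M [ 0.644  0.736 -0.044] sd [0.654 0.037] p [ 0.5237  -0.09539  0.12518] yaw 0.2637
```

Emit:
drive_tool([
  [100, 0, 0, 0, 0],
  [100, 0, 0, 0, 0],
  [100, 0, 0, 0, 0],
  [100, 0, 0, 0.03, 0],
  [100, 0, 0, 0.025, 0.1],
  [100, 0, 0, 0, 0.14],
  [100, 0, 0, 0, 0.14],
  [100, 0, 0, 0, 0.14],
  [100, 0, 0, 0, 0.14],
  [100, 0, 0, 0, 0.14],
  [100, 0, 0, 0, 0.12],
  [100, 0, 0, 0, 0],
])

```text
clock: 13.05
position: [0.5264, -0.0983, 0.1836]
tool_rot: [3.127, -0.018, 1.219]
force: [0.3, -0.1, -0.4]
grip_width: 0.0855
```

```bash
python3 -c "
from h import *
st(); im=shot('wrist','w9.png'); st()
print(proj('wrist',[[.525,-.0965,.148],[.525,-.0965,.1155]]))
cv2.imwrite('pics/w9c.png',cv2.resize(cv2.cvtColor(im[180:420,160:480],cv2.COLOR_RGB2BGR),(800,600),interpolation=cv2.INTER_CUBIC))"
```

```text
t 13.05 p [ 0.5264 -0.0983  0.1836] r [ 3.127 -0.018  1.219] F [ 0.26 -0.14 -0.43] M [-0.008  0.035 -0.004] w 0.0855
t 13.1 p [ 0.5263 -0.0983  0.1836] r [ 3.127 -0.018  1.214] F [ 0.29 -0.53 -0.19] M [-0.06   0.079 -0.023] w 0.0853
[[311.86017408 274.13921328]
 [312.0100476  255.71471086]]
```

View pics/w9c.png

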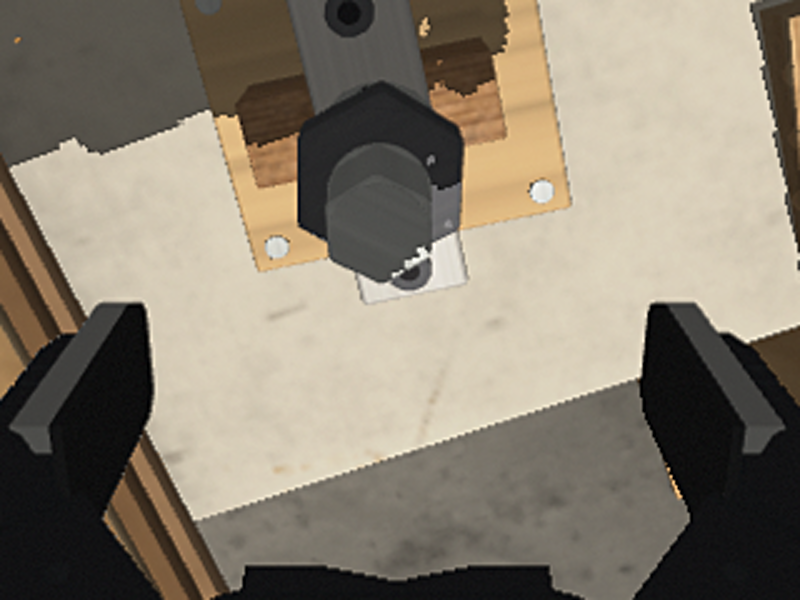

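Emit:
drive_tool([
  [100, -0.001, 0.002, -0.03, -0.02],
  [100, 0, 0, -0.03, 0],
  [100, 0, 0, -0.02, 0],
  [100, 0, 0, 0, 0],
])

```text
clock: 13.5
position: [0.5262, -0.097, 0.1022]
tool_rot: [3.123, -0.018, 1.176]
force: [-0.2, -0.1, -0.1]
grip_width: 0.085
```

Emit:
drive_tool([
  [100, -0.001, 0, -0.009, 0.01],
  [100, 0, 0, 0, 0],
  [30, 0, 0, 0, 0],
  [30, 0, 0, 0, 0],
  [30, 0, 0, 0, 0],
  [30, 0, 0, 0, 0],
  [30, 0, 0, 0, 0],
  [30, 0, 0, 0, 0],
  [30, 0, 0, 0, 0],
], newtons=60)

```text
clock: 14.4
position: [0.5239, -0.0961, 0.0969]
tool_rot: [3.124, -0.017, 1.182]
force: [0.8, 0.9, -10.0]
grip_width: 0.0425
```

```bash
python3 -c "
from h import *
avg(4); shot('wrist','w10.png')"
```

```text
t 14.55 F [ 0.37  0.79 -9.7 ] M [-0.145 -0.864 -0.035] sd [0.352 0.039] p [ 0.52388 -0.09609  0.09689] yaw 1.1816
```

View pics/w10.png

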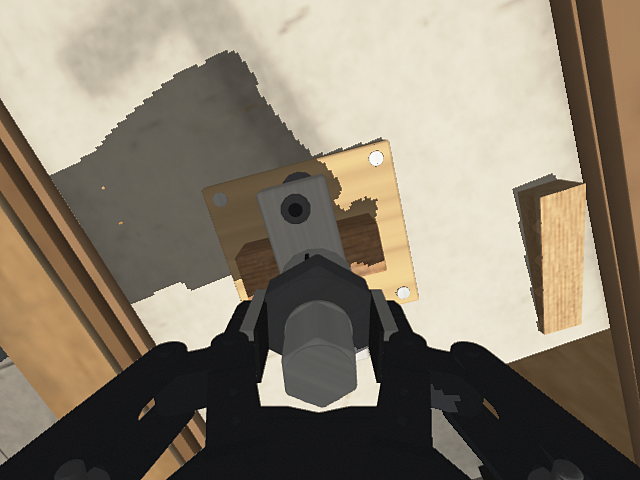

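Emit:
drive_tool([
  [30, 0, 0, -0.0005, -0.1],
  [30, 0, 0, -0.0005, -0.1],
  [30, 0, 0, -0.0004, -0.1],
  [30, 0, 0, -0.0003, -0.1],
  [30, 0, 0, 0, 0],
])

```text
clock: 15.15
position: [0.5233, -0.0959, 0.0957]
tool_rot: [3.125, -0.016, 0.768]
force: [0.8, 0.4, -9.7]
grip_width: 0.0427
```

```bash
python3 -c "
from h import *
avg(4)"
```

```text
t 15.3 F [-0.31  0.25 -8.22] M [-0.546 -0.543 -0.057] sd [1.25  0.028] p [ 0.52339 -0.096    0.09573] yaw 0.7724
```

Emit:
drive_tool([
  [30, 0, 0, -0.0003, -0.1],
  [30, 0, 0, -0.0003, -0.1],
  [30, 0, 0, 0, 0],
])

```text
clock: 15.65
position: [0.5232, -0.0958, 0.0954]
tool_rot: [3.126, -0.017, 0.572]
force: [0.2, 0.7, -9.7]
grip_width: 0.0427
```

```bash
python3 -c "
from h import *
avg(4)"
```

```text
t 15.8 F [-1.16  1.84 -4.67] M [-0.489 -0.161 -0.084] sd [2.991 0.022] p [ 0.52324 -0.0959   0.0954 ] yaw 0.5753
```

Emit:
drive_tool([
  [30, 0, 0, -0.0003, -0.1],
  [30, 0, 0, -0.0003, -0.1],
  [30, 0, 0, 0, 0],
])

```text
clock: 16.15
position: [0.523, -0.0957, 0.0953]
tool_rot: [3.126, -0.017, 0.376]
force: [-0.1, 0.3, -7.0]
grip_width: 0.0425
```

```bash
python3 -c "
from h import *
avg(6)"
```

```text
t 16.4 F [-2.14  1.79 -2.15] M [-0.569  0.174  0.122] sd [2.184 0.083] p [ 0.52309 -0.0958   0.09527] yaw 0.3779
```

Emit:
drive_tool([
  [30, 0, 0, -0.0002, -0.08],
  [30, 0, 0, 0, 0],
])

```text
clock: 16.65
position: [0.523, -0.0957, 0.0952]
tool_rot: [3.127, -0.017, 0.298]
force: [-2.2, 1.2, -2.4]
grip_width: 0.0427
```

```bash
python3 -c "
from h import *
avg(6); shot('wrist','w11.png')"
```

```text
t 16.9 F [-2.7   2.34  0.24] M [-0.55   0.346  0.211] sd [1.292 0.084] p [ 0.52301 -0.09569  0.09519] yaw 0.3004
```

View pics/w11.png

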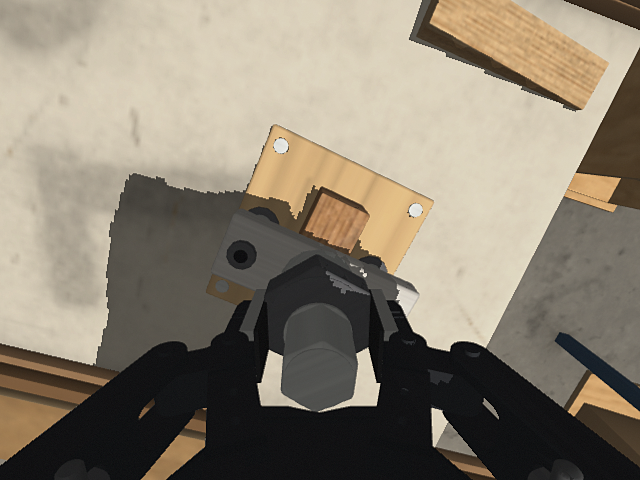

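Emit:
drive_tool([
  [100, 0, 0, 0, 0],
  [100, 0, 0, 0, 0],
  [100, 0, 0, 0, 0],
  [100, 0, 0, 0, 0],
  [100, 0, 0, 0.03, 0],
  [100, 0, 0, 0.03, 0],
  [100, 0, 0, 0.03, 0],
  [100, 0, 0, 0.03, 0],
  [100, 0, 0, 0, 0],
  [100, 0, 0, 0, 0],
])

```text
clock: 18.0
position: [0.5236, -0.0965, 0.2197]
tool_rot: [3.126, -0.019, 0.299]
force: [-0.9, 0.2, -0.3]
grip_width: 0.0855
```

```bash
python3 -c "
from h import *
st(); im=shot('wrist','w12.png'); st(); shot('top','t12.png'); shot('scene','s12.png')
print(proj('wrist',[[.525,-.0965,.148],[.525,-.0965,.113]]))
cv2.imwrite('pics/w12c.png',cv2.resize(cv2.cvtColor(im[120:360,160:480],cv2.COLOR_RGB2BGR),(800,600),interpolation=cv2.INTER_CUBIC))"
```

```text
t 18.0 p [ 0.5236 -0.0965  0.2197] r [ 3.126 -0.019  0.299] F [-0.9   0.25 -0.34] M [0.02  0.032 0.016] w 0.0855
t 18.05 p [ 0.5237 -0.0964  0.2197] r [ 3.127 -0.019  0.299] F [ 0.56 -0.78  0.83] M [-0.062 -0.013 -0.04 ] w 0.0857
[[316.46583286 255.28325671]
 [316.06845673 240.63064085]]
```

View pics/w12c.png

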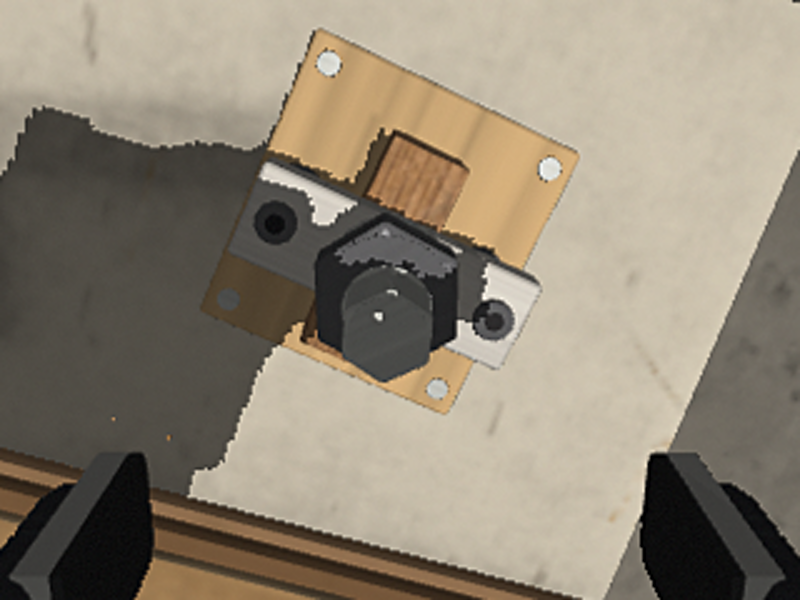

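View pics/s12.png

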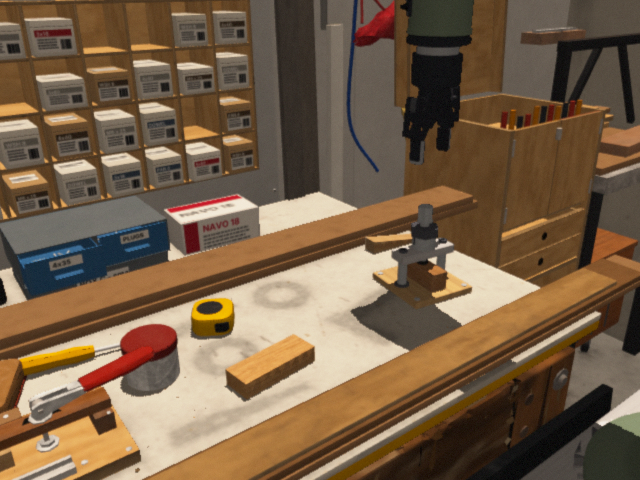

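```bash
python3 -c "
from h import *
bot.job_done(); st()"
```

```text
the job is handed in; nothing more can be done
the job is handed in; nothing more can be done
```

I slackened the jam nut, screwed the stop down on to the setting piece, retightened the nut and handed the job in after about 18 s. I estimate 11–12 N on the foot and 46–65 N of squeeze at the nut. Neither was measured directly, and the hand-in gave no verdict.

- **Slackening:** I turned the nut 0.82 rad anticlockwise. The wrist picture showed it turning with the hand.
- **Setting the stop:** I turned the screw about 0.71 rad clockwise. From about 0.52 rad on, the push on the hand grew by roughly 15 N a radian, as expected once the foot touches. It gained about 3 N from there on, which fits 11–12 N on the foot.
- **Retightening:** I turned the nut 0.88 rad clockwise, about 0.07 rad past where it started. The torque on the hand rose by about 0.3 N m, so the nut should be 0.37–0.52 rad past biting.

**Last pictures:** the nut stands at its new angle, the screw head has not visibly turned, and the gripper is open and clear of everything. The setting piece and bystanders look where they were.

**Disagreements:** my first wrist-camera fix was about 8 mm off because the arm was still moving, so I measured again before touching anything. The vertical force readings were noisy and carried a 5–10 N offset from closing the fingers. I therefore relied on how the force changed rather than its absolute value.

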